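Re-hang the lift-off door of the cellar's sample cabinet

TASK

Take the loose steel door out of the wooden stand and hang it back on the small sample cabinet: with the door standing wide open, so that it clears the cabinet's hood, lower it until both of its hinge sockets sit fully down on the two upright pintles, feeling for them gently and never forcing the door against the cabinet. Then swing the door fully shut against the cabinet's seal and let go, leaving the other things on the bench where they are.

Things in the scene. Friction and masses are not known exactly. Their poses are not given: they have to be found in the camera images.
- cabinet: Fixed open-fronted steel cabinet, 140 deep, 170 wide, 186 high; place and yaw differ each time. Origin: centre of its underside; z up. Its open front faces its own -x (front face at x = -70); its +y runs along the front from the hinge side to the free side.
- hood (a point): Middle of the front lip of the cabinet's flat steel hood, on its underside: cabinet frame (-84, 25, 188). The hood is 5 thick and sticks out 14 in front of the front face over y = -35 to +85. A hung door's top is 6 below it when shut, so lower the door on while it stands open, clear of the hood (about 90 degrees open is right).
- pintle_low (a point): Nominal lower pintle: hinge axis at the shoulder the seated socket rests on, cabinet frame (-86, -80, 40). An 8 mm upright pin, 16 long, top 2.5 tapered to 6 mm, on a 16 mm round shoulder. The hinge strip is clamped in slots: the true axis is upright but up to 5 off along the cabinet's x and up to 5 along its y (both pins alike, not measured, must be felt or seen); height exact.
- pintle_top (a point): The same for the upper pintle: cabinet frame (-86, -80, 130), 90 above the lower one on the same axis; same pin.
- seal (a point): Middle of the face of the black rubber seal strip that the door's free edge shuts against: cabinet frame (-75, 77, 95). The seal face is 5 in front of the cabinet's front face; it is rigid. No latch: the hung door swings with light friction, stays where it is left, and can be pushed on its outside face above the knob.
- stand: Fixed wooden stand 110 x 70 x 52 high with a slot 12 wide along its y, slot floor 12 above the bench; the door stands upright in the slot. Origin: centre of its underside. Only the middle 70 of the door's lower edge, 40 deep, is in the slot.
- door_center (a point): Centre of the loose steel door, 10 thick (x), 140 wide (y), 170 high (z up), 0.35-0.6 kg. Axes as the cabinet's when hung shut; 90 degrees open its yaw is the cabinet's + 90. -x: outside face (knob reaches 31 out at y = 45, 5 above centre); -y edge: hinge sockets. Seated, and in the stand, the centre is 97 above the bench. Can be pinched across its thickness at the bare top edge.
- socket_low (a point): Mouth (lower end, on its axis) of the door's lower hinge socket: an upright tube 24 long, 18 outside, 10.5 bore, open at both ends; door frame (0, -87, -57) from door_center. Its lower end rests on the pintle's shoulder when seated.
- socket_top (a point): Mouth of the door's upper hinge socket, same tube; (0, -87, 33) from door_center. Both sockets meet their pintles at the same moment. (Lowered from high above, the lower socket would first strike the upper pintle: bring the door in sideways, from in front of the cabinet, with the mouths just above the pin tops.)
- door_edge (a point): Middle of the door's free edge, in mid-thickness: (0, 70, 0) from door_center. The door balances about the middle of its width; the panel ends 17 from the socket axis, with a thin strap at each socket.
- bung_mid (a point): Bystander: black rubber barrel bung, 52 across, 35 high; point at its middle.
- glass_mid (a point): Bystander: stemmed tasting glass 74 across, 165 high; point half-way up.
- wine_mid (a point): Bystander: green wine bottle 74 across, 290 high; point half-way up.
- wrench_mid (a point): Bystander: steel wrench lying on the bench; point at its middle, at half thickness.
- gasket_mid (a point): Bystander: flat black gasket ring 64 across, 8 high; point at its centre.
- beaker_mid (a point): Bystander: metal cup 70 across, 90 high; point half-way up.
- sample_mid (a point): Bystander: small sample bottle 44 across, 100 high, inside the cabinet; point half-way up.
Not all that is in view belongs to the job. There is more than one size of the part that bears door_center; the job needs the larger.

How it is judged (in metres and radians):
On the way:
1. the door hangs on both pintles, fully down and upright, standing open by more than 45 degrees (z of socket_low in the frame of cabinet between 0.036 and 0.044 m and horizontal distance between socket_low and pintle_low below 0.011 m and z of socket_top in the frame of cabinet between 0.126 and 0.134 m and horizontal distance between socket_top and pintle_top below 0.011 m and angle between door_center's own z axis and vertical below 0.06 rad and angle between the x axis of door_center and the x axis of cabinet, either way round above 0.8 rad), for 0.2 s.
At the end, for the whole second after the job is handed in: The door hangs at rest on both pintles, both sockets down on their shoulders within 4 mm in height and within 11 mm of the nominal axis, upright within 0.06 rad, and is shut: the middle of its free edge is within 18 mm of the cabinet's front face plane (10 mm when it touches the seal) (z of socket_low in the frame of cabinet between 0.036 and 0.044 m and horizontal distance between socket_low and pintle_low below 0.011 m and z of socket_top in the frame of cabinet between 0.126 and 0.134 m and horizontal distance between socket_top and pintle_top below 0.011 m and angle between door_center's own z axis and vertical below 0.06 rad and x of door_edge in the frame of cabinet above -0.088 m and y of door_edge in the frame of cabinet above 0.04 m and linear speed of door below 0.01 m/s).
It fails at once if the door is forced against the cabinet or its pintles with more than 60 N (contact force between door and cabinet above 60 N).
It fails at once if a bystander on the bench or in the cabinet is moved by more than 30 mm (distance of any of bung_mid, glass_mid, wine_mid, wrench_mid, gasket_mid, beaker_mid, sample_mid from where it was at the start of the episode above 0.03 m).
It also fails if it takes over 72 s, if anything falls off the work surface, if the arm or the gripper's body presses on something with over 40 N, if the wrist force passes 120 N, or if a joint passes its speed limit or range.

ROBOT

A 6-joint arm with a two-finger parallel gripper is mounted at the origin on the work surface. World frame = base frame: x ahead of the robot, y to its left, z up, the work surface at z = 0. Lengths are in mm, angles in degrees, forces in N, time in s.
With the tool pointing down it reaches from about 250 to 725 mm from the base axis. Payload 9.7 kg.
Tool frame: the origin (TCP) lies at the very end of the fingers, on their centre line; the grasp point (between the pads) lies 19 mm behind it; z points along the fingers, y is the line along which they close (so a half turn about z gives the same grasp; the last joint's range is limited). The gripper opens to 85 mm and grips with 20 to 120 N. Pads are 22 mm wide; open, the fingers measure 114 mm over their backs; the gripper's body (76 mm by 85 mm) begins 54 mm behind the grasp point. The pads swing forward as they close: fully open they stand 13 mm farther back than shut.
Start: joints at [-67.38, 4.979, 10.078, 95.1, 0, 90], TCP at [211.54, -507.689, 231.284] pointing down, gripper open.
Joint ranges: [-179.16, 179.16], [-48.56, 103.87], [-65.8, 70.77], [-126.05, 130.52], [-82.76, 87.17], [-180, 180]. Speed limits (degrees/s): [127.2, 127.2, 147.25, 180, 180, 180].

INTERFACE

Orientations are given as [roll, pitch, yaw] about the fixed x, y, z axes, in that order (R = Rz(yaw) Ry(pitch) Rx(roll)).
In Python, from bench import * gives the robot as it stands. The module is installed in compiled form; this text tells all that it offers.
- The arm moves only by the shell command python3 -m crank 'ROWS'. ROWS is JSON, a list of rows, each an object of numbers: "rx", "ry", "rz": the turn, a rotation vector about the tool's x, y, z in degrees; "dx", "dy", "dz": the shift along the tool's x, y, z in mm; "fingers": the opening, from -1 (shut) to 1 (fully open), so that 0 is half open. In form: [{"rx": .., "ry": .., "rz": .., "dx": .., "dy": .., "dz": .., "fingers": ..}, ...]. A call has 1 to 10 rows; each row is the pose to reach, as a shift and turn from the pose commanded when the call began, along the tool's axes at that moment; what a row does not reach only later rows make up. A row lasts 1/8 s, in which the tool goes at most 62.5 mm and 10.7 degrees, less where a joint would pass 70% of its speed; a pose out of reach is approached as far as the arm can. A call with a gripper value outside its range is refused whole. The fingers move at their own pace and stop on an object; the grip force is fixed at half the most. Time passes only in rows, so rows that repeat a pose let the fingers close. It gives the time, the measured TCP pose, the force, the opening and the grip force at its end, in the units of the state.
- sense(): the state, without advancing time (a new reading comes with each control period).
- grab_frame(name): name is "scene" or "top" or "wrist"; returns the picture (384x512x3 uint8, blue, green, red); there is no depth.
- camera_model(name): a dict with "fx", "fy", "cx", "cy" (pixels), "rvec" (rotation vector, rad) and "tvec" (3), from world to camera coordinates, as OpenCV has them. Camera axes: x right, y down, z forward; pixel columns grow to the right and rows downward; lengths in mm; the calibration is good to about 2 mm. The wrist camera is an equidistant fisheye: a pixel r from the principal point sees the ray r / f radians off the axis. A picture is of the moment at which its call begins: read the wrist's pose just before it. camera_model takes no time and is no camera call; for the wrist camera it gives the pose at the moment of the call.
- job_done(): hands the job in; it is judged then, once.
The state is a dict: "clock": time; "joints": joint angles; "qd": joint speeds; "joint_torque": joint torques, N m; "tool_pos": TCP position; "tcp_rot": TCP orientation; "wrist_force": force on the tool from outside, world axes, zero at the start; "wrist_torque": the same for the moment, N m; "gripper_width": opening from 0.0 (shut) to 1.0 (fully open); "gripper_force": force on a finger pad.
Only numpy, scipy, OpenCV 4.12 (cv2) and the standard library are available. Lean on these libraries where they do the work, as an engineer would, in place of code of your own. Each camera call takes 0.05 s, during which the arm holds its last target. There are 200 camera calls.

## Working session

There is one attempt and no reset: what is moved stays moved. The work goes in short steps, Python scripts to look and compute and a shell command to move; the robot and the scene stay as the last step left them, time stands still between calls to the robot, and variables do not carry over. Pictures are saved under pics/ and viewed, at most 10 in all, crops included, and the job is handed in when it is done.

```bash
mkdir -p pics; ls
cat > h.py <<'E'
from bench import *
import numpy as np, cv2
from scipy.spatial.transform import Rotation as R
def cam(n):
    m=camera_model(n); Rm=cv2.Rodrigues(np.array(m["rvec"],float))[0]; return m,Rm,np.array(m["tvec"],float).ravel()
def ray(n,u,v,c=None):
    m,Rm,t=c or cam(n); a=(u-m["cx"])/m["fx"]; b=(v-m["cy"])/m["fy"]
    if n=="wrist":
        r=np.hypot(a,b); s=np.sin(r)/max(r,1e-9); d=np.array([a*s,b*s,np.cos(r)])
    else: d=np.array([a,b,1.])
    d=Rm.T@d; return -Rm.T@t,d/np.linalg.norm(d)
def plane(n,u,v,z,c=None):
    o,d=ray(n,u,v,c); return (o+d*(z-o[2])/d[2]).round(1)
def proj(n,P,c=None):
    m,Rm,t=c or cam(n); p=Rm@np.array(P,float)+t
    if n=="wrist":
        h=np.hypot(p[0],p[1]); th=np.arctan2(h,p[2]); x,y=p[0]/h*th,p[1]/h*th
    else: x,y=p[:2]/p[2]
    return np.array([m["cx"]+m["fx"]*x,m["cy"]+m["fy"]*y]).round(1)
def tri(o1,d1,o2,d2):
    A=np.c_[d1,-d2]; s=np.linalg.lstsq(A,o2-o1,rcond=None)[0]; return (o1+s[0]*d1+o2+s[1]*d2)/2, np.linalg.norm(o1+s[0]*d1-o2-s[1]*d2)
E
python3 - <<'E'
from h import *
a=grab_frame("scene");b=grab_frame("top")
cv2.imwrite("pics/scene0.png",a);cv2.imwrite("pics/top0.png",b)
print({k:np.round(v,2) for k,v in sense().items()})
for n in("scene","top"): m=camera_model(n);print(n,m["fx"],ray(n,256,192))
E
```

```text
pics
{'clock': np.float64(0.1), 'joints': array([-67.38,   5.01,  10.04,  95.1 ,  -0.  ,  90.  ]), 'qd': array([-0.02, -0.1 ,  0.06,  0.06,  0.08,  0.01]), 'joint_torque': array([ 0.000e+00, -5.216e+01,  4.657e+01,  2.000e-02, -0.000e+00,
        0.000e+00]), 'tool_pos': array([ 211.45, -507.53,  230.66]), 'tcp_rot': array([-179.93,    0.  ,   22.62]), 'wrist_force': array([-0.29, -0.37, -0.23]), 'wrist_torque': array([-0.02,  0.01,  0.08]), 'gripper_force': np.float64(0.0), 'gripper_width': np.float64(1.0)}
scene 386.37924479153986 (array([1006.66363995,  530.34147045,  856.03406045]), array([-0.4613691 , -0.51606874, -0.72167279]))
top 366.72150176585706 (array([ 413.61188722,   -7.63359369, 1021.85084215]), array([ 0.14003081, -0.01673495, -0.99000571]))
```

View pics/scene0.png

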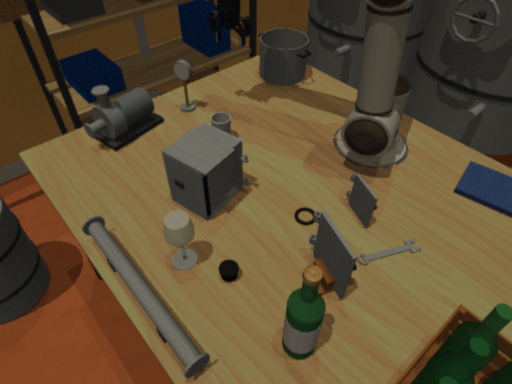

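View pics/top0.png

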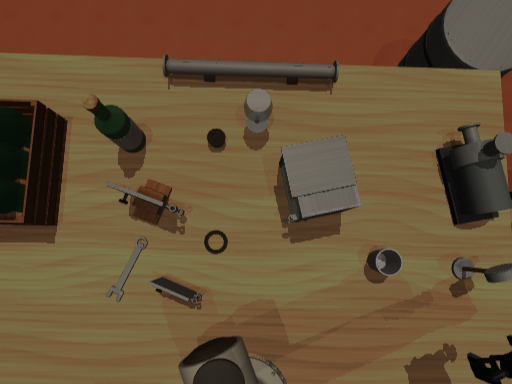

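The large door stands in the wooden stand at scene (333,255), top (147,198). A smaller decoy door is at scene (363,200), top (177,290). The description points to the larger one in the stand. The cabinet is at top (320,180), and its front seems to face down-left. I'll check these in a close crop.

Run:
```python
from h import *
b=cv2.imread("pics/top0.png");a=cv2.imread("pics/scene0.png")
r=lambda i,x,y,w,h,k:cv2.resize(i[y:y+h,x:x+w],None,fx=k,fy=k,interpolation=cv2.INTER_CUBIC)
o=np.zeros((600,800,3),np.uint8)
o[:300,:400]=r(b,97,165,100,75,4); o[:300,400:]=r(b,265,150,100,75,4)
o[300:,:400]=r(a,290,200,100,75,4); o[300:,400:]=r(a,157,120,100,75,4)
cv2.imwrite("pics/crop1.png",cv2.convertScaleAbs(o,alpha=1.6))
for p in [(0,0,0),(300,0,0),(0,300,0),(300,300,0)]: print(p,proj("top",p),proj("scene",p))
for u,v,z in [(107,184,182),(183,212,182),(285,149,193),(342,136,193),(358,207,193),(302,218,193),(294,215,140),(177,290,100),(216,138,35),(215,242,8),(258,100,165),(110,115,290),(128,270,5),(385,262,90)]: print(u,v,plane("top",u,v,z))
```

```text
(0, 0, 0) [241.1 403.9] [369.7 143.1]
(300, 0, 0) [244.5 285.8] [311.2 182.3]
(0, 300, 0) [124.9 402.3] [448.5 189.5]
(300, 300, 0) [133.2 283.4] [391.6 240.7]
107 184 [541.4 320.5 182. ]
183 212 [481.6 143.7 182. ]
285 149 [633.7 -86.5 193. ]
342 136 [ 669.2 -220.2  193. ]
358 207 [ 502.7 -255.8  193. ]
302 218 [ 474.2 -127.5  193. ]
294 215 [ 484.8 -115.7  140. ]
177 290 [297.7 163.1 100. ]
216 138 [700.9  90.1  35. ]
215 242 [415.9  83.8   8. ]
258 100 [762.  -21.3 165. ]
110 115 [668.3 283.7 290. ]
128 270 [335.5 314.9   5. ]
385 262 [ 376.1 -353.4   90. ]
```

View pics/crop1.png

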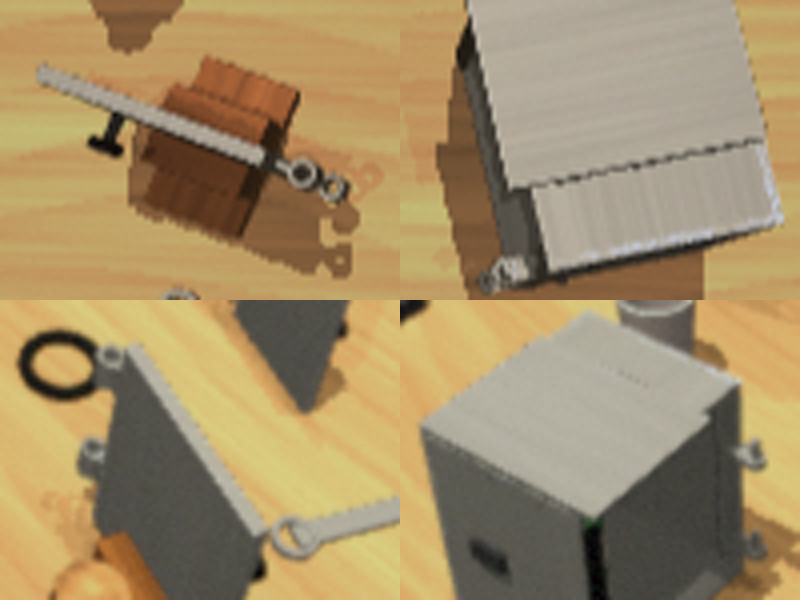

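The crop confirms the choice. The larger door is in the stand, with its sockets at the top-view right end (173,208) and its knob toward the robot. The cabinet's open front faces image left (world +y). Its pintles are at top (294,216) and (288,221), and its seal is on the far side.

Run:
```python
from h import *
P=lambda u,v,z:plane("top",u,v,z)
print("door free,hinge",P(107,182.5,182),P(163.3,204.3,182),"sock",P(172.8,208,154),P(180.7,211.7,64))
f=tri(*ray("top",107,182.5),*ray("scene",355.5,258.3));g=tri(*ray("top",163.3,204.3),*ray("scene",323.8,212.5));print(f,g)
print("cab",P(360.5,205.5,186),P(302,218,186),P(292,197.5,193))
print("pin",P(293.8,216.3,146),P(287.5,220.8,56))
# scene pintles
q=lambda x,y:(157+(x-400)/4,120+(y-300)/4)
print(plane("scene",*q(757,447),146),plane("scene",*q(757,540),56))
# cabinet top edges by contour
b=cv2.imread("pics/top0.png");hsv=cv2.cvtColor(b,cv2.COLOR_BGR2HSV)
m=((hsv[...,1]<60)&(hsv[...,2]>90)).astype(np.uint8)
m[:, :270]=0;m[:,370:]=0;m[:125]=0;m[230:]=0
c=max(cv2.findContours(m,0,2)[0],key=cv2.contourArea);a=cv2.approxPolyDP(c,2,True)[:,0]
for u,v in a: print(u,v,P(u,v,193),P(u,v,186))
```

```text
door free,hinge [544.8 320.7 182. ] [498.1 189.4 182. ] sock [492.7 173.2 154. ] [491.8 170.9  64. ]
(array([544.18990839, 323.87126358, 178.39454826]), np.float64(4.122821747984041)) (array([496.99864537, 193.51332967, 174.24752458]), np.float64(5.856389810956534))
cab [ 507.1 -263.7  186. ] [ 474.7 -128.5  186. ] [ 520.5 -104.2  193. ]
pin [ 481.2 -114.5  146. ] [ 475.9 -109.    56. ]
[483.4 -97.7 146. ] [484.6 -97.6  56. ]
344 136 [ 669.4 -224.9  193. ] [ 671.5 -226.7  186. ]
281 147 [638.2 -77.1 193. ] [640.1 -77.7 186. ]
292 196 [ 523.9 -104.1  193. ] [ 524.9 -105.   186. ]
302 196 [ 524.6 -127.1  193. ] [ 525.5 -128.1  186. ]
298 199 [ 517.4 -118.   193. ] [ 518.3 -118.9  186. ]
303 217 [ 476.6 -129.7  193. ] [ 477.1 -130.8  186. ]
360 205 [ 507.5 -260.5  193. ] [ 508.3 -262.6  186. ]
```

```bash
python3 -m crank '[{"dx":190,"dy":-160,"dz":-30,"rz":-20},{"dx":190,"dy":-160,"dz":-30,"rz":-20},{"dx":190,"dy":-160,"dz":-30,"rz":-20},{"dx":190,"dy":-160,"dz":-30,"rz":-20},{"dx":380,"dy":-325,"dz":-30,"rz":-46},{"dx":380,"dy":-325,"dz":-30,"rz":-46},{"dx":380,"dy":-325,"dz":-30,"rz":-46},{"dx":380,"dy":-325,"dz":-30,"rz":-46},{"dx":380,"dy":-325,"dz":-30,"rz":-46},{"dx":380,"dy":-325,"dz":-30,"rz":-46}]' && python3 -m crank '[{},{}]'
python3 - <<'E'
from h import *
c=cam("wrist");im=grab_frame("wrist");cv2.imwrite("pics/w1.png",im)
s=sense();print(s["clock"],np.round(s["tool_pos"],1),np.round(s["tcp_rot"],1),"cam",(-c[1].T@c[2]).round(1),c[0]["fx"])
for p in [(475.8,-111.3,146),(475.8,-111.3,56),(521,255,182)]:print(p,proj("wrist",p,c))
cv2.imwrite("pics/w1v.png",cv2.convertScaleAbs(cv2.resize(im,(768,576)),alpha=1.5))
E
```

```text
0.15 [ 211.5 -507.5  230.8] [-179.9   -0.    22.6] cam [ 278.5 -480.2  373.6] 297.3186396354542
(475.8, -111.3, 146) [  35.1 -130.6]
(475.8, -111.3, 56) [  69.2 -100.4]
(521, 255, 182) [ -73.9 -121. ]schema error: expected keys rx, ry, rz, dx, dy, dz, fingers
```

View pics/w1v.png

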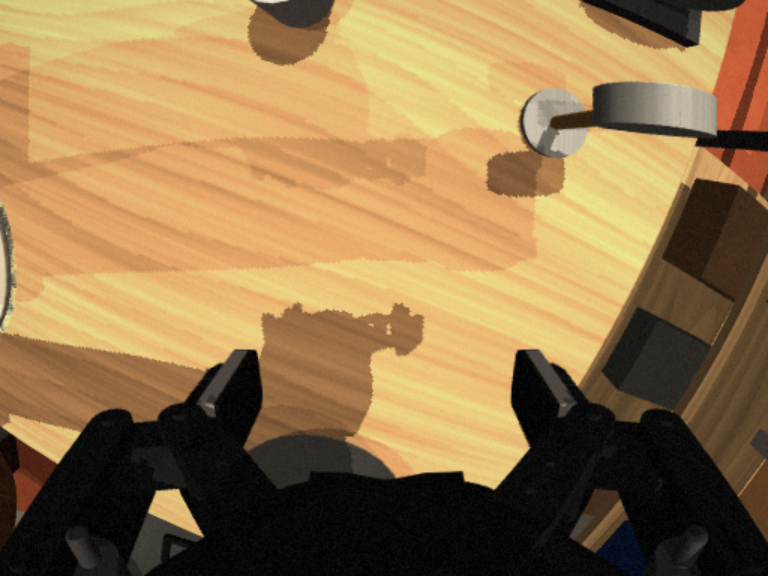

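The call was refused because every key is required, so this is still the start view. I'll send the full rows and put the camera above the pintles.

```bash
python3 -m crank '[{"rx":0,"ry":0,"rz":-20,"dx":352,"dy":-224,"dz":-40,"fingers":1},{"rx":0,"ry":0,"rz":-20,"dx":352,"dy":-224,"dz":-40,"fingers":1},{"rx":0,"ry":0,"rz":-46,"dx":352,"dy":-224,"dz":-40,"fingers":1},{"rx":0,"ry":0,"rz":-46,"dx":352,"dy":-224,"dz":-40,"fingers":1},{"rx":0,"ry":0,"rz":-46,"dx":352,"dy":-224,"dz":-40,"fingers":1},{"rx":0,"ry":0,"rz":-46,"dx":352,"dy":-224,"dz":-40,"fingers":1},{"rx":0,"ry":0,"rz":-46,"dx":352,"dy":-224,"dz":-40,"fingers":1},{"rx":0,"ry":0,"rz":-46,"dx":352,"dy":-224,"dz":-40,"fingers":1},{"rx":0,"ry":0,"rz":-46,"dx":352,"dy":-224,"dz":-40,"fingers":1},{"rx":0,"ry":0,"rz":-46,"dx":352,"dy":-224,"dz":-40,"fingers":1}]'
cat > look.py <<'E'
from h import *
import sys,pickle
n=sys.argv[1]; c=cam("wrist");im=grab_frame("wrist");cv2.imwrite(f"pics/{n}.png",im);pickle.dump(c,open(f"{n}.pkl","wb"))
s=sense();print(s["clock"],np.round(s["tool_pos"],1),np.round(s["tcp_rot"],1),"cam",(-c[1].T@c[2]).round(1),"F",np.round(s["wrist_force"],1))
for p in [(475.8,-111.3,146),(475.8,-111.3,56),(521,255,182)]:print(p,proj("wrist",p,c))
E
python3 look.py w2
python3 - <<'E'
from h import *
im=cv2.imread("pics/w2.png");import pickle;c=pickle.load(open("w2.pkl","rb"))
u,v=proj("wrist",(475.8,-111.3,120),c).astype(int);print(u,v)
x=min(max(u-50,0),412);y=min(max(v-50,0),284);print("origin",x,y)
cv2.imwrite("pics/w2v.png",cv2.convertScaleAbs(cv2.resize(im[y:y+100,x:x+100],(600,600),interpolation=cv2.INTER_CUBIC),alpha=1.5))
E
```

```text
clock: 1.4
tool_pos: [449.8, -166.4, 271.2]
tcp_rot: [-180.0, 0.0, 68.5]
wrist_force: [-0.4, 0.9, 1.0]
gripper_width: 1.0
gripper_force: 0.0
1.45 [ 449.8 -166.4  271.2] [-180.     0.    68.5] cam [477.1 -99.9 414.2] F [ 0.5 -0.6  0.1]
(475.8, -111.3, 146) [261.2 113.1]
(475.8, -111.3, 56) [260.3 110. ]
(521, 255, 182) [ 175.4 -183.6]
260 112
origin 210 62
```

View pics/w2v.png

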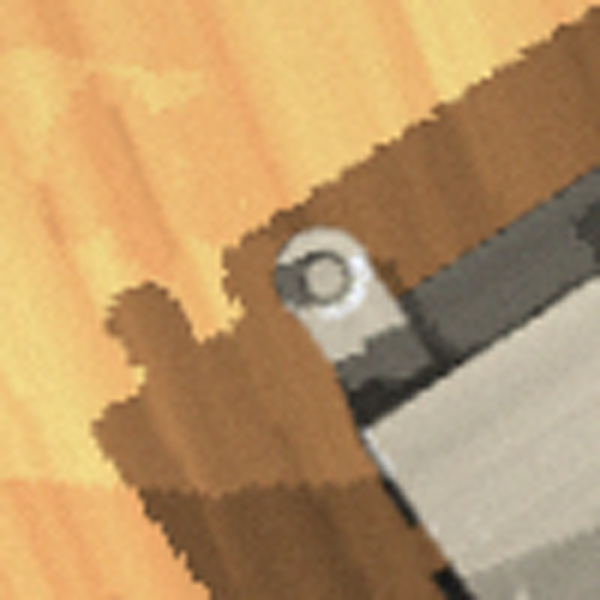

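The upper pintle shows its pin top at crop (327,277), which is pixel (264.5,108.2). The cabinet corner is at crop (366,430), which is pixel (271,133.7).

```bash
python3 - <<'E'
from h import *
import pickle;c=pickle.load(open("w2.pkl","rb"))
p=plane("wrist",264.3,108,146,c);k=plane("wrist",271,133.5,186,c);print(p,k)
e1=plane("wrist",310,62+280/6,186,c);print("front edge pt",e1, np.degrees(np.arctan2(e1[1]-k[1],e1[0]-k[0])))
print((R.from_euler('z',76.6,degrees=True).apply(p-k)))
E
python3 -m crank '[{"rx":0,"ry":0,"rz":0,"dx":400,"dy":-40,"dz":0,"fingers":1},{"rx":0,"ry":0,"rz":0,"dx":400,"dy":-40,"dz":0,"fingers":1},{"rx":0,"ry":0,"rz":0,"dx":360,"dy":-50,"dz":0,"fingers":1},{"rx":0,"ry":0,"rz":0,"dx":360,"dy":-50,"dz":0,"fingers":1},{"rx":0,"ry":0,"rz":0,"dx":360,"dy":-50,"dz":0,"fingers":1},{"rx":0,"ry":0,"rz":0,"dx":360,"dy":-50,"dz":0,"fingers":1},{"rx":0,"ry":0,"rz":0,"dx":360,"dy":-50,"dz":0,"fingers":1},{"rx":0,"ry":0,"rz":0,"dx":360,"dy":-50,"dz":0,"fingers":1}]'
python3 look.py w3;cd pics; python3 -c "
import cv2;i=cv2.imread('w3.png');cv2.imwrite('w3v.png',cv2.convertScaleAbs(cv2.resize(i,(768,576),interpolation=2),alpha=1.4))"
```

```text
[ 480.1 -108.   146. ] [ 477.3 -127.   186. ]
front edge pt [ 512.3 -119.5  186. ] 12.09475707701212
[-17.83384756   7.12698263 -40.        ]
clock: 2.45
tool_pos: [535.0, 187.0, 271.1]
tcp_rot: [-180.0, 0.0, 68.6]
wrist_force: [-0.7, 1.0, -0.1]
gripper_width: 0.999
gripper_force: 0.0
2.5 [535.  186.6 271.4] [180.    0.   68.5] cam [562.3 253.6 414.1] F [-0.3 -0.6  0.3]
(475.8, -111.3, 146) [294.1 381. ]
(475.8, -111.3, 56) [289.1 339.1]
(521, 255, 182) [208.  118.9]
```

View pics/w3v.png

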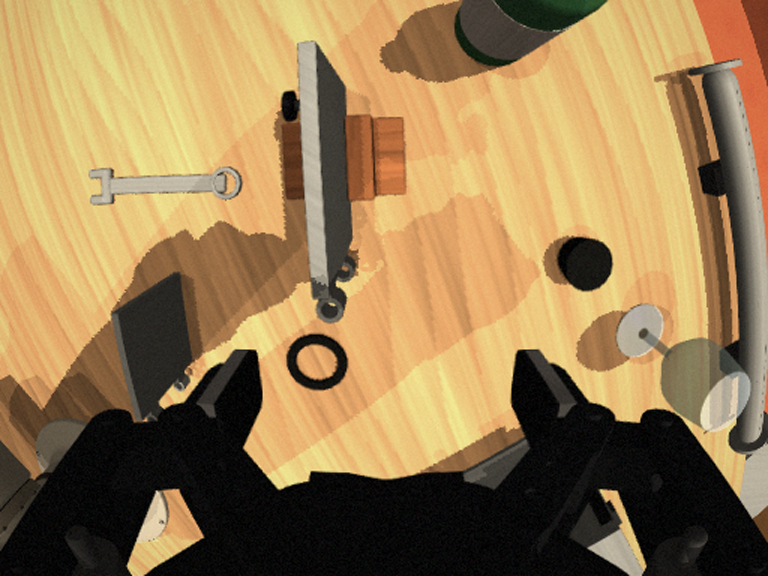

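The wrist view shows the door's top edge running from (306,43) to (319,284) in the enlarged picture. The upper socket ring is at (331,309), and the way is clear around it.

Run:
```python
from h import *
import pickle;c=pickle.load(open("w3.pkl","rb"))
a=plane("wrist",306/1.5,43/1.5,182,c);b=plane("wrist",319/1.5,284/1.5,182,c);s=plane("wrist",331/1.5,309/1.5,154,c)
d=a-b;y=np.degrees(np.arctan2(d[1],d[0]));m=(a+b)/2
print(a,b,s,np.linalg.norm(d),"dir",y,"mid",m)
t=sense();Rt=R.from_euler('xyz',t["tcp_rot"],degrees=True)
print("tool shift to mid",Rt.inv().apply(m-t["tool_pos"]), "sock from mid along/perp",R.from_euler('z',90-y,degrees=True).apply(s-m))
```

```text
[544.8 323.5 182. ] [501.7 200.7 182. ] [494.8 176.6 154. ] 130.14395875337433 dir 70.6600898231239 mid [523.25 262.1  182.  ]
tool shift to mid [ 65.95125354 -38.58712976  89.40592995] sock from mid along/perp [  1.47060226 -90.09711332 -28.        ]
```

```bash
python3 -m crank '[{"rx":0,"ry":0,"rz":-2,"dx":62,"dy":-37,"dz":30,"fingers":1},{"rx":0,"ry":0,"rz":-2,"dx":62,"dy":-37,"dz":60,"fingers":1},{"rx":0,"ry":0,"rz":-2,"dx":62,"dy":-37,"dz":90,"fingers":1},{"rx":0,"ry":0,"rz":-2,"dx":62,"dy":-37,"dz":115,"fingers":1},{"rx":0,"ry":0,"rz":-2,"dx":62,"dy":-37,"dz":121,"fingers":1},{"rx":0,"ry":0,"rz":-2,"dx":62,"dy":-37,"dz":121,"fingers":-0.3},{"rx":0,"ry":0,"rz":-2,"dx":62,"dy":-37,"dz":121,"fingers":-0.6},{"rx":0,"ry":0,"rz":-2,"dx":62,"dy":-37,"dz":121,"fingers":-0.6}]'
python3 look.py w4; cd pics;  python3 -c "
import cv2;i=cv2.imread('w4.png');cv2.imwrite('w4v.png',cv2.convertScaleAbs(cv2.resize(i,(768,576),interpolation=2),alpha=1.5))"
```

```text
clock: 3.5
tool_pos: [523.6, 259.2, 151.3]
tcp_rot: [179.9, -0.1, 70.6]
wrist_force: [-0.1, -0.2, -0.1]
gripper_width: 0.376
gripper_force: 0.0
3.55 [523.5 259.2 151.1] [180.   -0.   70.6] cam [548.2 326.4 294.4] F [ 0.4 -0.  -1.1]
(475.8, -111.3, 146) [314.6 468. ]
(475.8, -111.3, 56) [307.8 417.8]
(521, 255, 182) [252.9 278.8]
```

View pics/w4v.png

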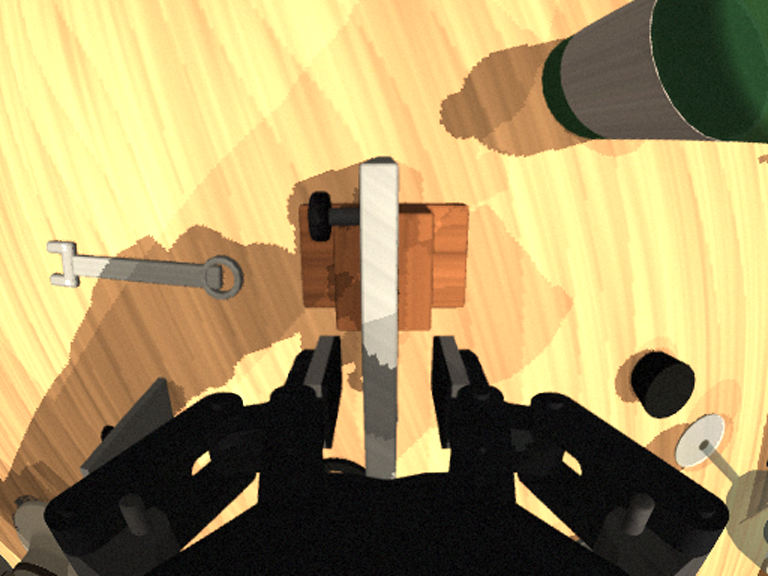

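The door stands parallel between the pads, about 1.5 mm to the left of their centre. Its free end is at (380,163). I'll shift by dy -1.5 and close.

```bash
python3 -m crank '[{"rx":0,"ry":0,"rz":0,"dx":0,"dy":-1.5,"dz":0,"fingers":-0.6},{"rx":0,"ry":0,"rz":0,"dx":0,"dy":-1.5,"dz":0,"fingers":-1},{"rx":0,"ry":0,"rz":0,"dx":0,"dy":-1.5,"dz":0,"fingers":-1},{"rx":0,"ry":0,"rz":0,"dx":0,"dy":-1.5,"dz":0,"fingers":-1},{"rx":0,"ry":0,"rz":0,"dx":0,"dy":-1.5,"dz":0,"fingers":-1},{"rx":0,"ry":0,"rz":0,"dx":0,"dy":-1.5,"dz":0,"fingers":-1}]'
python3 - <<'E'
from h import *
import pickle;c=pickle.load(open("w4.pkl","rb"))
a=plane("wrist",380/1.5,164/1.5,182,c);t=np.array([523.5,259.2]);print(a,np.linalg.norm(a[:2]-t))
s=sense();print(s["tool_pos"],s["tcp_rot"],s["wrist_force"],s["gripper_width"],s["gripper_force"])
E
python3 look.py w5
python3 - <<'E'
from h import *
import pickle;c=pickle.load(open("w5.pkl","rb"))
i=cv2.imread("pics/w5.png");g=cv2.cvtColor(i,cv2.COLOR_BGR2HSV)
m=((g[...,1]<70)&(g[...,2]>80)).astype(np.uint8);m[:,:230]=0;m[:,280:]=0;m[:100]=0;m[320:]=0
for v in range(102,130,3):
  x=np.where(m[v])[0]; print(v,x.min() if len(x) else None,x.max() if len(x) else None)
E
```

```text
clock: 4.3
tool_pos: [521.8, 259.8, 150.6]
tcp_rot: [180.0, -0.0, 70.6]
wrist_force: [-0.5, 0.7, 4.8]
gripper_width: 0.108
gripper_force: 59.7
[545.8 324.1 182. ] 68.62433970538444
[521.84361979 259.78936786 150.57972543] [ 1.79982671e+02 -3.22264880e-02  7.06231700e+01] [-0.47307369  0.72098197  4.83870598] 0.10781964871311057 59.74146902561188
4.35 [521.9 259.8 150.6] [180.   -0.   70.6] cam [546.6 327.1 293.6] F [-0.4  1.2  5.3]
(475.8, -111.3, 146) [315.9 468.2]
(475.8, -111.3, 56) [309. 418.]
(521, 255, 182) [256.9 279.7]
102 None None
105 None None
108 None None
111 245 270
114 245 270
117 245 270
120 245 270
123 245 270
126 245 270
129 245 270
```

```bash
python3 -m crank '[{"rx":0,"ry":0,"rz":0,"dx":0,"dy":0,"dz":-5,"fingers":-1},{"rx":0,"ry":0,"rz":0,"dx":0,"dy":0,"dz":-15,"fingers":-1},{"rx":0,"ry":0,"rz":0,"dx":0,"dy":0,"dz":-30,"fingers":-1},{"rx":0,"ry":0,"rz":0,"dx":0,"dy":0,"dz":-45,"fingers":-1},{"rx":0,"ry":0,"rz":0,"dx":0,"dy":0,"dz":-55,"fingers":-1},{"rx":0,"ry":0,"rz":0,"dx":0,"dy":0,"dz":-60,"fingers":-1},{"rx":0,"ry":0,"rz":0,"dx":0,"dy":0,"dz":-60,"fingers":-1}]' && python3 -m crank '[{"rx":0,"ry":0,"rz":-2,"dx":-20,"dy":0,"dz":0,"fingers":-1},{"rx":0,"ry":0,"rz":-6,"dx":-55,"dy":2,"dz":0,"fingers":-1},{"rx":0,"ry":0,"rz":-11,"dx":-95,"dy":3,"dz":0,"fingers":-1},{"rx":0,"ry":0,"rz":-17,"dx":-135,"dy":4,"dz":0,"fingers":-1},{"rx":0,"ry":0,"rz":-23,"dx":-175,"dy":5,"dz":0,"fingers":-1},{"rx":0,"ry":0,"rz":-28,"dx":-210,"dy":6,"dz":0,"fingers":-1},{"rx":0,"ry":0,"rz":-31,"dx":-230,"dy":7,"dz":0,"fingers":-1},{"rx":0,"ry":0,"rz":-32.4,"dx":-240,"dy":7,"dz":0,"fingers":-1},{"rx":0,"ry":0,"rz":-32.4,"dx":-240,"dy":7,"dz":0,"fingers":-1},{"rx":0,"ry":0,"rz":-32.4,"dx":-240,"dy":7,"dz":0,"fingers":-1}]'
python3 look.py w6
python3 - <<'E'
from h import *
import pickle;c=pickle.load(open("w6.pkl","rb"))
i=cv2.imread("pics/w6.png");g=cv2.cvtColor(i,cv2.COLOR_BGR2HSV)
m=((g[...,1]<70)&(g[...,2]>80)).astype(np.uint8);m[:,:230]=0;m[:,280:]=0
for v in range(102,130,3):
  x=np.where(m[v])[0]; print(v,x.min() if len(x) else None,x.max() if len(x) else None)
t=grab_frame("top");cv2.imwrite("pics/top6.png",t);t2=grab_frame("scene");cv2.imwrite("pics/scene6.png",t2)
o=np.zeros((600,800,3),np.uint8);r=lambda i,x,y:cv2.resize(i[y:y+150,x:x+100],None,fx=4,fy=4,interpolation=2)
o[:,:400]=r(t,225,120);o[:,400:]=r(t2,210,110);cv2.imwrite("pics/v6.png",cv2.convertScaleAbs(o,alpha=1.5))
E
```

```text
clock: 5.22
tool_pos: [521.8, 259.7, 210.5]
tcp_rot: [180.0, -0.0, 70.6]
wrist_force: [-0.9, -0.1, -4.5]
gripper_width: 0.103
gripper_force: 58.5
clock: 6.48
tool_pos: [448.7, 31.2, 210.0]
tcp_rot: [-180.0, -0.0, 103.0]
wrist_force: [-0.8, -0.0, -4.5]
gripper_width: 0.105
gripper_force: 58.6
6.525 [448.8  31.3 210.1] [-180.   -0.  103.] cam [433.9 100.8 353.1] F [ 0.1 -1.2 -5. ]
(475.8, -111.3, 146) [250.3 341. ]
(475.8, -111.3, 56) [251.9 288.2]
(521, 255, 182) [431.1 -65.3]
102 None None
105 None None
108 None None
111 245 270
114 245 270
117 245 270
120 245 270
123 245 270
126 245 270
129 245 270
```

View pics/v6.png

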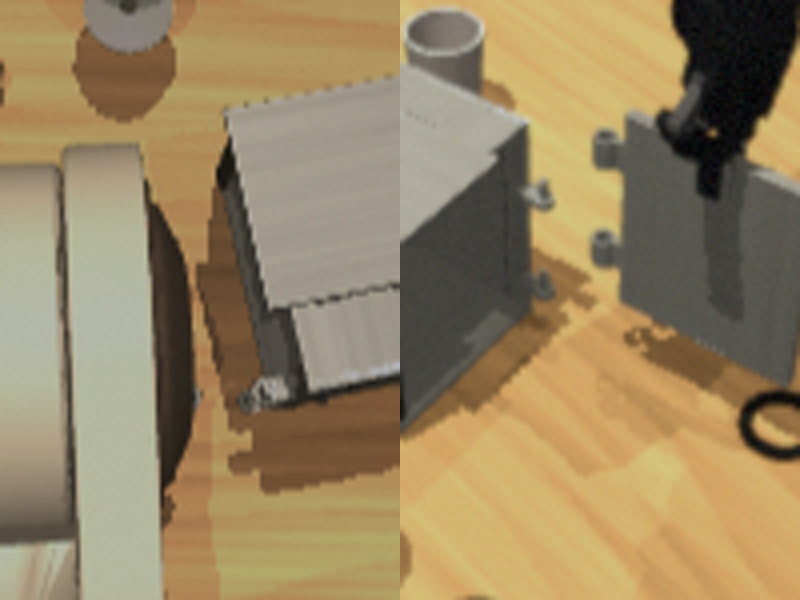

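The scene view shows the door held upright, with its sockets at crop (605,150) and (605,245) facing the pintles at (540,195) and (540,285). Next I'll lower it to 4 mm above the pin tops and bring it in sideways.

```bash
python3 -m crank '[{"rx":0,"ry":0,"rz":0,"dx":0,"dy":0,"dz":20,"fingers":-1},{"rx":0,"ry":0,"rz":0,"dx":0,"dy":0,"dz":38,"fingers":-1},{"rx":0,"ry":0,"rz":0,"dx":-10,"dy":0,"dz":38.5,"fingers":-1},{"rx":0,"ry":0,"rz":0,"dx":-22,"dy":0,"dz":38.5,"fingers":-1},{"rx":0,"ry":0,"rz":0,"dx":-34,"dy":-0.7,"dz":38.5,"fingers":-1},{"rx":0,"ry":0,"rz":0,"dx":-43,"dy":-0.7,"dz":38.5,"fingers":-1},{"rx":0,"ry":0,"rz":0,"dx":-50,"dy":-0.7,"dz":38.5,"fingers":-1},{"rx":0,"ry":0,"rz":0,"dx":-54,"dy":-0.7,"dz":38.5,"fingers":-1},{"rx":0,"ry":0,"rz":0,"dx":-54.3,"dy":-0.7,"dz":38.5,"fingers":-1},{"rx":0,"ry":0,"rz":0,"dx":-54.3,"dy":-0.7,"dz":38.5,"fingers":-1}]'
python3 - <<'E'
from h import *
t2=grab_frame("scene");cv2.imwrite("pics/scene7.png",t2)
s=sense();T=R.from_euler('xyz',s["tcp_rot"],degrees=True)
for zz,l in((60,"low mouth"),(150,"top mouth")):
  p=s["tool_pos"]+T.apply([-88.4,0,0]);p[2]=zz;q=np.array([480.1,-108,zz-4]);print(l,p.round(1),proj("scene",p),"pin top",proj("scene",q))
o=cv2.resize(t2[120:210,190:310],None,fx=6.6,fy=6.6,interpolation=2);cv2.imwrite("pics/v7.png",cv2.convertScaleAbs(o,alpha=1.6))
E
```

```text
clock: 7.88
tool_pos: [460.2, -22.0, 171.8]
tcp_rot: [-180.0, -0.0, 103.0]
wrist_force: [-0.5, -0.6, -3.7]
gripper_width: 0.102
gripper_force: 58.9
low mouth [ 480.1 -108.    60. ] [245.1 176.5] pin top [245.1 177.4]
top mouth [ 480.1 -108.   150. ] [244.7 153.3] pin top [244.8 154.4]
```

View pics/v7.png

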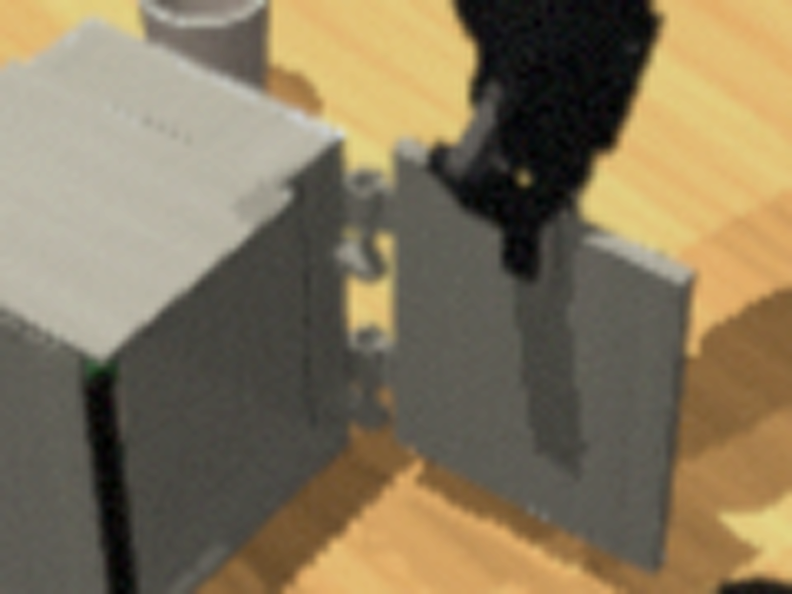

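The sockets hang right above the pintles: crop (368,185)/(368,350) over (365,255)/(370,400). I'll lower gently now.

```bash
python3 -m crank '[{"rx":0,"ry":0,"rz":0,"dx":0,"dy":0,"dz":2,"fingers":-1},{"rx":0,"ry":0,"rz":0,"dx":0,"dy":0,"dz":4,"fingers":-1},{"rx":0,"ry":0,"rz":0,"dx":0,"dy":0,"dz":5,"fingers":-1},{"rx":0,"ry":0,"rz":0,"dx":0,"dy":0,"dz":6,"fingers":-1},{"rx":0,"ry":0,"rz":0,"dx":0,"dy":0,"dz":6.5,"fingers":-1},{"rx":0,"ry":0,"rz":0,"dx":0,"dy":0,"dz":7,"fingers":-1},{"rx":0,"ry":0,"rz":0,"dx":0,"dy":0,"dz":7,"fingers":-1}]'
python3 -c "
from h import *
s=sense();print(s['tool_pos'].round(2),s['wrist_force'].round(2),s['wrist_torque'].round(2))"
```

```text
clock: 8.8
tool_pos: [460.2, -22.1, 164.8]
tcp_rot: [180.0, -0.0, 103.0]
wrist_force: [-0.3, -0.5, -4.4]
gripper_width: 0.106
gripper_force: 58.9
[460.24 -22.14 164.79] [-0.31 -0.47 -4.37] [0.04 0.01 0.01]
```

The mouths are 2 mm below the pin tops with no contact force, so the pins are in the bores. I'll keep going down.

```bash
python3 -m crank '[{"rx":0,"ry":0,"rz":0,"dx":0,"dy":0,"dz":1,"fingers":-1},{"rx":0,"ry":0,"rz":0,"dx":0,"dy":0,"dz":2,"fingers":-1},{"rx":0,"ry":0,"rz":0,"dx":0,"dy":0,"dz":3,"fingers":-1},{"rx":0,"ry":0,"rz":0,"dx":0,"dy":0,"dz":4,"fingers":-1},{"rx":0,"ry":0,"rz":0,"dx":0,"dy":0,"dz":4,"fingers":-1}]'
python3 -c "
from h import *
s=sense();print(s['tool_pos'].round(2),s['wrist_force'].round(2),s['wrist_torque'].round(2))"
```

```text
clock: 9.43
tool_pos: [460.2, -22.1, 160.7]
tcp_rot: [-180.0, -0.0, 103.0]
wrist_force: [0.1, -0.5, -3.9]
gripper_width: 0.11
gripper_force: 58.9
[460.22 -22.14 160.69] [ 0.12 -0.5  -3.94] [ 0.03  0.02 -0.05]
```

Still no load at 10 mm above seating.

```bash
python3 -m crank '[{"rx":0,"ry":0,"rz":0,"dx":0,"dy":0,"dz":2,"fingers":-1},{"rx":0,"ry":0,"rz":0,"dx":0,"dy":0,"dz":4,"fingers":-1},{"rx":0,"ry":0,"rz":0,"dx":0,"dy":0,"dz":6,"fingers":-1},{"rx":0,"ry":0,"rz":0,"dx":0,"dy":0,"dz":7.5,"fingers":-1},{"rx":0,"ry":0,"rz":0,"dx":0,"dy":0,"dz":8.5,"fingers":-1},{"rx":0,"ry":0,"rz":0,"dx":0,"dy":0,"dz":8.5,"fingers":-1}]'
python3 -c "
from h import *
s=sense();print(s['tool_pos'].round(2),s['wrist_force'].round(2),s['wrist_torque'].round(2))"
```

```text
clock: 10.18
tool_pos: [460.2, -22.2, 152.2]
tcp_rot: [-180.0, -0.0, 103.0]
wrist_force: [0.1, -0.0, -3.8]
gripper_width: 0.107
gripper_force: 58.9
[460.21 -22.15 152.2 ] [ 0.09 -0.04 -3.77] [ 0.05 -0.01  0.  ]
```

```bash
python3 -m crank '[{"rx":0,"ry":0,"rz":0,"dx":0,"dy":0,"dz":0.5,"fingers":-1},{"rx":0,"ry":0,"rz":0,"dx":0,"dy":0,"dz":1,"fingers":-1},{"rx":0,"ry":0,"rz":0,"dx":0,"dy":0,"dz":1.5,"fingers":-1},{"rx":0,"ry":0,"rz":0,"dx":0,"dy":0,"dz":1.5,"fingers":-1},{"rx":0,"ry":0,"rz":0,"dx":0,"dy":0,"dz":1.5,"fingers":-1},{"rx":0,"ry":0,"rz":0,"dx":0,"dy":0,"dz":1.5,"fingers":-1}]'
python3 -c "
from h import *
s=sense();print(s['tool_pos'].round(2),s['wrist_force'].round(2),s['wrist_torque'].round(2))"
```

```text
clock: 10.92
tool_pos: [460.2, -22.1, 150.8]
tcp_rot: [-180.0, -0.0, 103.0]
wrist_force: [-0.6, 0.9, -4.0]
gripper_width: 0.107
gripper_force: 58.9
[460.21 -22.13 150.77] [-0.57  0.89 -3.98] [-0.    0.11 -0.03]
```

```bash
python3 -m crank '[{"rx":0,"ry":0,"rz":0,"dx":0,"dy":0,"dz":0.3,"fingers":-1},{"rx":0,"ry":0,"rz":0,"dx":0,"dy":0,"dz":0.6,"fingers":-1},{"rx":0,"ry":0,"rz":0,"dx":0,"dy":0,"dz":0.6,"fingers":-1},{"rx":0,"ry":0,"rz":0,"dx":0,"dy":0,"dz":0.6,"fingers":-1}]'
python3 -c "
from h import *
s=sense();print(s['tool_pos'].round(2),s['wrist_force'].round(2),s['wrist_torque'].round(2))"
```

```text
clock: 11.42
tool_pos: [460.3, -22.1, 150.4]
tcp_rot: [180.0, -0.0, 103.0]
wrist_force: [-1.1, 1.1, -1.0]
gripper_width: 0.109
gripper_force: 59.4
[460.31 -22.08 150.43] [-1.14  1.11 -1.04] [ 0.14  0.22 -0.08]
```

The sockets are on the shoulders: the weight comes off at z 150.4, which matches the height in the stand. I'll release, go up, close the fingers, and move to the outside face (tool -y).

```bash
python3 -m crank '[{"rx":0,"ry":0,"rz":0,"dx":0,"dy":0,"dz":0,"fingers":-0.6},{"rx":0,"ry":0,"rz":0,"dx":0,"dy":0,"dz":0,"fingers":-0.3},{"rx":0,"ry":0,"rz":0,"dx":0,"dy":0,"dz":0,"fingers":-0.3},{"rx":0,"ry":0,"rz":0,"dx":0,"dy":0,"dz":-15,"fingers":-0.3},{"rx":0,"ry":0,"rz":0,"dx":0,"dy":0,"dz":-40,"fingers":-0.3},{"rx":0,"ry":0,"rz":0,"dx":0,"dy":0,"dz":-65,"fingers":-0.3},{"rx":0,"ry":0,"rz":0,"dx":0,"dy":0,"dz":-65,"fingers":-0.3}]' && python3 -m crank '[{"rx":0,"ry":0,"rz":0,"dx":27,"dy":-25,"dz":0,"fingers":-1},{"rx":0,"ry":0,"rz":0,"dx":27,"dy":-55,"dz":0,"fingers":-1},{"rx":0,"ry":0,"rz":0,"dx":27,"dy":-55,"dz":20,"fingers":-1},{"rx":0,"ry":0,"rz":0,"dx":27,"dy":-55,"dz":45,"fingers":-1},{"rx":0,"ry":0,"rz":0,"dx":27,"dy":-55,"dz":70,"fingers":-1},{"rx":0,"ry":0,"rz":0,"dx":27,"dy":-55,"dz":84,"fingers":-1},{"rx":0,"ry":0,"rz":0,"dx":27,"dy":-55,"dz":84,"fingers":-1}]'
python3 look.py w8
python3 - <<'E'
from h import *
s=sense();print(s["joints"].round(1))
H=np.array([480.1,-108]);x=np.array([.232,-.973]);y=np.array([.973,.232]);tx=np.array([-.225,.974]);ty=np.array([.974,.225])
for th in (90,75,60,45,30,20,10,5,0,-3):
  a=np.radians(th);d=np.sin(a)*-x+np.cos(a)*y;n=np.cos(a)*-x-np.sin(a)*y
  p=H+115*d+(5+15*abs(n@ty)+11*abs(n@tx))*n-s["tool_pos"][:2];print(th,(tx@p).round(),(ty@p).round())
t=grab_frame("scene");cv2.imwrite("pics/scene8.png",t)
b=grab_frame("top");cv2.imwrite("pics/top8.png",b);w=cv2.imread("pics/w8.png")
o=np.zeros((600,800,3),np.uint8);o[:300,:400]=cv2.resize(t[110:230,190:350],(400,300));o[300:,:400]=cv2.resize(b[120:240,200:360],(400,300));o[:300,400:]=cv2.resize(w,(400,300));cv2.imwrite("pics/v8.png",cv2.convertScaleAbs(o,alpha=1.5))
E
```

```text
clock: 12.3
tool_pos: [461.2, -22.2, 217.9]
tcp_rot: [179.8, 0.1, 103.0]
wrist_force: [0.4, 0.2, -0.4]
gripper_width: 0.351
gripper_force: 0.0
clock: 13.18
tool_pos: [400.1, -8.2, 130.6]
tcp_rot: [-179.9, -0.0, 103.0]
wrist_force: [-0.5, 0.1, 0.4]
gripper_width: -0.002
gripper_force: 0.0
13.225 [400.5  -8.2 131.5] [-180.   -0.  103.] cam [385.4  61.3 273.6] F [ 0.2 -0.7  0.6]
(475.8, -111.3, 146) [326.1 388.3]
(475.8, -111.3, 56) [309.6 312.4]
(521, 255, 182) [ 550.6 -109.4]
[ -1.2 -16.5 -20.7  85.8  -0.   75.8]
90 -0.0 34.0
75 2.0 62.0
60 -3.0 91.0
45 -17.0 119.0
30 -38.0 143.0
20 -56.0 156.0
10 -76.0 165.0
5 -87.0 168.0
0 -98.0 170.0
-3 -104.0 171.0
```

View pics/v8.png

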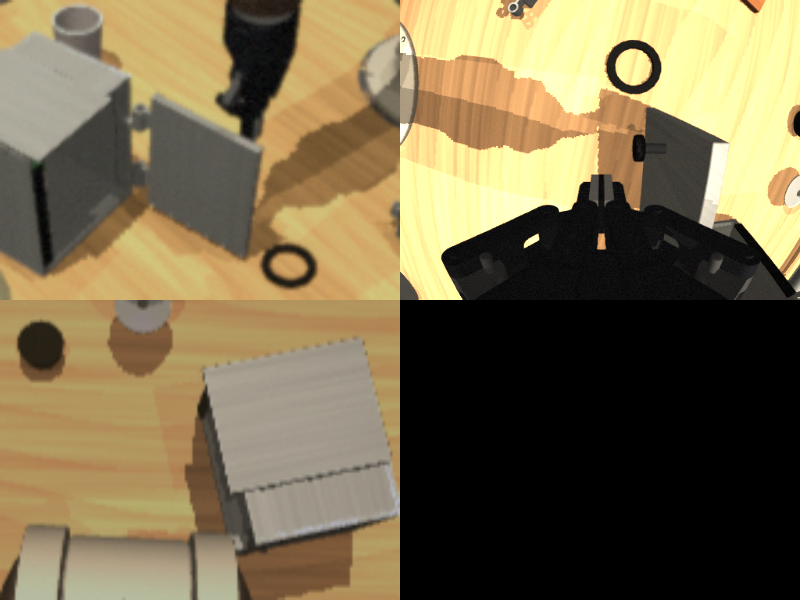

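The last picture shows the door hanging level on both pintles and about 90° open. The closed fingers stand beside its outside face, above the knob. I'll push along the arc.

```bash
python3 -m crank '[{"rx":0,"ry":0,"rz":0,"dx":0,"dy":10,"dz":0,"fingers":-1},{"rx":0,"ry":0,"rz":0,"dx":0,"dy":20,"dz":0,"fingers":-1},{"rx":0,"ry":0,"rz":0,"dx":0,"dy":30,"dz":0,"fingers":-1},{"rx":0,"ry":0,"rz":0,"dx":1,"dy":40,"dz":0,"fingers":-1},{"rx":0,"ry":0,"rz":0,"dx":1,"dy":50,"dz":0,"fingers":-1},{"rx":0,"ry":0,"rz":0,"dx":1,"dy":60,"dz":0,"fingers":-1},{"rx":0,"ry":0,"rz":0,"dx":0,"dy":70,"dz":0,"fingers":-1},{"rx":0,"ry":0,"rz":0,"dx":-1,"dy":80,"dz":0,"fingers":-1},{"rx":0,"ry":0,"rz":0,"dx":-3,"dy":90,"dz":0,"fingers":-1}]' && python3 -m crank '[{"rx":0,"ry":0,"rz":0,"dx":-4,"dy":10,"dz":0,"fingers":-1},{"rx":0,"ry":0,"rz":0,"dx":-9,"dy":20,"dz":0,"fingers":-1},{"rx":0,"ry":0,"rz":0,"dx":-15,"dy":30,"dz":0,"fingers":-1},{"rx":0,"ry":0,"rz":0,"dx":-22,"dy":40,"dz":0,"fingers":-1},{"rx":0,"ry":0,"rz":0,"dx":-29,"dy":48,"dz":0,"fingers":-1},{"rx":0,"ry":0,"rz":0,"dx":-36,"dy":54,"dz":0,"fingers":-1},{"rx":0,"ry":0,"rz":0,"dx":-44,"dy":60,"dz":0,"fingers":-1},{"rx":0,"ry":0,"rz":0,"dx":-52,"dy":65,"dz":0,"fingers":-1}]'
python3 look.py w9
```

```text
clock: 14.45
tool_pos: [489.6, 9.2, 131.2]
tcp_rot: [-180.0, -0.0, 103.0]
wrist_force: [-0.1, -0.4, 0.6]
gripper_width: 0.001
gripper_force: 0.0
clock: 15.45
tool_pos: [564.4, -27.4, 131.2]
tcp_rot: [180.0, 0.0, 103.0]
wrist_force: [-0.0, 0.5, -0.2]
gripper_width: 0.006
gripper_force: 0.0
15.5 [564.9 -28.  131. ] [180.   0. 103.] cam [549.5  42.2 274.2] F [-0.9 -0.2 -0.8]
(475.8, -111.3, 146) [ 95.4 325. ]
(475.8, -111.3, 56) [138.9 259.6]
(521, 255, 182) [ 295.4 -243.3]
```

```bash
python3 -m crank '[{"rx":0,"ry":0,"rz":0,"dx":-6,"dy":4,"dz":0,"fingers":-1},{"rx":0,"ry":0,"rz":0,"dx":-12,"dy":7,"dz":0,"fingers":-1},{"rx":0,"ry":0,"rz":0,"dx":-18,"dy":9,"dz":0,"fingers":-1},{"rx":0,"ry":0,"rz":0,"dx":-23,"dy":11,"dz":0,"fingers":-1},{"rx":0,"ry":0,"rz":0,"dx":-27,"dy":12,"dz":0,"fingers":-1},{"rx":0,"ry":0,"rz":0,"dx":-31,"dy":12,"dz":0,"fingers":-1},{"rx":0,"ry":0,"rz":0,"dx":-34,"dy":12,"dz":0,"fingers":-1},{"rx":0,"ry":0,"rz":0,"dx":-34,"dy":12,"dz":0,"fingers":-1}]'
python3 look.py w10
python3 - <<'E'
from h import *
import pickle;c=pickle.load(open("w10.pkl","rb"))
t=grab_frame("scene");cv2.imwrite("pics/scene10.png",t)
# scene: expected free top corner of door (shut vs 10 deg open)
O=np.array([573.6,-176.4]);x=np.array([.232,-.973]);y=np.array([.973,.232])
for a in (0,5,10,20,40): 
  r=np.radians(a);H=np.array([480.1,-108]);e=H+157*(np.cos(r)*y-np.sin(r)*x)+5*(-np.cos(r)*x-np.sin(r)*y);print(a,[proj("scene",(*e,z)) for z in(182,12)],proj("top",(*e,182)),proj("wrist",(*e,182),c))
i=cv2.imread("pics/w10.png");g=cv2.cvtColor(i,cv2.COLOR_BGR2GRAY)
print("wrist col profile of scene change"); d=cv2.absdiff(t,cv2.imread("pics/scene0.png")).max(2); 
m=(d>40).astype(np.uint8); print([ (v,np.where(m[v,160:260])[0][[0,-1]]+160 if m[v,160:260].any() else None) for v in range(150,230,8)])
E
```

```text
clock: 16.5
tool_pos: [583.3, -57.5, 131.2]
tcp_rot: [-180.0, -0.0, 103.0]
wrist_force: [-0.4, -0.1, 0.1]
gripper_width: 0.0
gripper_force: 0.0
16.55 [583.3 -57.4 131.2] [-180.   -0.  103.] cam [568.4  12.1 274.2] F [-0.4  0.3  0.3]
(475.8, -111.3, 146) [ 66.5 281.6]
(475.8, -111.3, 56) [121.1 225. ]
(521, 255, 182) [ 272.2 -259.6]
0 [array([208.9, 177.4]), array([213.6, 220.8])] [276.1 150.8] [358.6 327.4]
5 [array([213.4, 179.4]), array([217.6, 222.8])] [270.5 152.3] [361.9 303.9]
10 [array([218.2, 181.2]), array([221.9, 224.5])] [265.1 154.4] [362.3 277.4]
20 [array([228.5, 183.7]), array([231., 227.])] [254.9 159.8] [351.2 215.6]
40 [array([250.5, 184.8]), array([250.6, 228. ])] [238.  175.6] [268.5  73.9]
wrist col profile of scene change
[(150, array([211, 244])), (158, array([213, 244])), (166, array([213, 243])), (174, array([243, 243])), (182, None), (190, array([253, 259])), (198, array([226, 259])), (206, array([225, 259])), (214, array([217, 239])), (222, array([217, 221]))]
```

```bash
python3 -m crank '[{"rx":0,"ry":0,"rz":0,"dx":-1.5,"dy":0,"dz":0,"fingers":-1},{"rx":0,"ry":0,"rz":0,"dx":-3,"dy":0,"dz":0,"fingers":-1},{"rx":0,"ry":0,"rz":0,"dx":-4.5,"dy":0,"dz":0,"fingers":-1},{"rx":0,"ry":0,"rz":0,"dx":-6,"dy":0,"dz":0,"fingers":-1},{"rx":0,"ry":0,"rz":0,"dx":-6,"dy":0,"dz":0,"fingers":-1}]'; python3 -m crank '[{"rx":0,"ry":0,"rz":0,"dx":-1,"dy":0,"dz":0,"fingers":-1},{"rx":0,"ry":0,"rz":0,"dx":-2,"dy":0,"dz":0,"fingers":-1},{"rx":0,"ry":0,"rz":0,"dx":-2,"dy":0,"dz":0,"fingers":-1}]'
python3 - <<'E'
from h import *
t=grab_frame("scene");cv2.imwrite("pics/scene11.png",t);b=grab_frame("top");cv2.imwrite("pics/top11.png",b)
g=cv2.cvtColor(t,cv2.COLOR_BGR2HSV);g0=cv2.cvtColor(cv2.imread("pics/scene0.png"),cv2.COLOR_BGR2HSV)
for v in (195,205,212,218): print(v,"S,V now",[(int(q[1]),int(q[2])) for q in g[v,200:236:2]])
E
```

```text
clock: 17.23
tool_pos: [584.7, -63.3, 131.2]
tcp_rot: [-180.0, 0.0, 103.0]
wrist_force: [0.6, 0.0, -0.8]
gripper_width: -0.004
gripper_force: 0.0
clock: 17.6
tool_pos: [585.1, -65.2, 131.1]
tcp_rot: [-180.0, -0.0, 103.0]
wrist_force: [0.4, 1.0, 0.5]
gripper_width: -0.003
gripper_force: 0.0
195 S,V now [(30, 60), (22, 58), (25, 41), (85, 3), (53, 24), (33, 54), (24, 42), (33, 39), (27, 38), (19, 27), (15, 33), (18, 28), (43, 6), (21, 12), (26, 39), (24, 42), (26, 40), (31, 41)]
205 S,V now [(30, 59), (26, 59), (28, 55), (30, 17), (70, 11), (28, 36), (25, 52), (13, 38), (20, 39), (25, 41), (26, 40), (26, 40), (31, 41), (25, 41), (32, 40), (69, 48), (143, 68), (142, 72)]
212 S,V now [(26, 58), (30, 60), (26, 59), (27, 47), (170, 3), (43, 18), (28, 54), (30, 42), (31, 41), (32, 40), (30, 42), (42, 43), (125, 59), (139, 68), (140, 62), (142, 63), (144, 90), (139, 77)]
218 S,V now [(134, 131), (113, 108), (56, 73), (27, 57), (46, 44), (113, 63), (96, 64), (34, 53), (36, 42), (114, 58), (147, 66), (145, 79), (142, 122), (139, 125), (137, 127), (134, 135), (134, 114), (141, 112)]
```

```bash
python3 -m crank '[{"rx":0,"ry":0,"rz":0,"dx":-1,"dy":0,"dz":0,"fingers":-1},{"rx":0,"ry":0,"rz":0,"dx":-2,"dy":0,"dz":0,"fingers":-1},{"rx":0,"ry":0,"rz":0,"dx":-3,"dy":0,"dz":0,"fingers":-1},{"rx":0,"ry":0,"rz":0,"dx":-3,"dy":0,"dz":0,"fingers":-1}]'; python3 -m crank '[{"rx":0,"ry":0,"rz":0,"dx":-1,"dy":0,"dz":0,"fingers":-1},{"rx":0,"ry":0,"rz":0,"dx":-1,"dy":0,"dz":0,"fingers":-1}]';  python3 -m crank '[{"rx":0,"ry":0,"rz":0,"dx":-1,"dy":0,"dz":0,"fingers":-1},{"rx":0,"ry":0,"rz":0,"dx":-1,"dy":0,"dz":0,"fingers":-1}]'
```

```text
clock: 18.2
tool_pos: [585.8, -68.1, 131.2]
tcp_rot: [-180.0, 0.0, 103.0]
wrist_force: [0.4, 0.1, -0.3]
gripper_width: -0.001
gripper_force: 0.0
clock: 18.45
tool_pos: [586.0, -69.0, 131.2]
tcp_rot: [-180.0, -0.0, 103.0]
wrist_force: [0.3, 0.2, -0.1]
gripper_width: 0.002
gripper_force: 0.0
clock: 18.7
tool_pos: [586.2, -69.6, 131.1]
tcp_rot: [-180.0, -0.0, 103.0]
wrist_force: [-0.5, 5.2, -1.4]
gripper_width: 0.002
gripper_force: 0.0
```

```bash
python3 -m crank '[{"rx":0,"ry":0,"rz":0,"dx":-0.7,"dy":0,"dz":0,"fingers":-1},{"rx":0,"ry":0,"rz":0,"dx":-0.7,"dy":0,"dz":0,"fingers":-1}]'; python3 -m crank '[{"rx":0,"ry":0,"rz":0,"dx":10,"dy":0,"dz":0,"fingers":-1},{"rx":0,"ry":0,"rz":0,"dx":40,"dy":0,"dz":0,"fingers":-1},{"rx":0,"ry":0,"rz":0,"dx":80,"dy":0,"dz":-40,"fingers":-1},{"rx":0,"ry":0,"rz":0,"dx":120,"dy":0,"dz":-90,"fingers":-1},{"rx":0,"ry":0,"rz":0,"dx":120,"dy":0,"dz":-90,"fingers":-1},{"rx":0,"ry":0,"rz":0,"dx":120,"dy":0,"dz":-90,"fingers":-1}]'
python3 - <<'E'
from h import *
t=grab_frame("scene");cv2.imwrite("pics/scene12.png",t)
g=cv2.cvtColor(t,cv2.COLOR_BGR2HSV)
big=lambda i:cv2.resize(i,None,fx=4,fy=4,interpolation=2)
for v in (195,205,212,218): print(v,[(int(q[1]),int(q[2])) for q in g[v,200:224:1]])
O=np.array([573.6,-176.4]);x=np.array([.232,-.973]);y=np.array([.973,.232]);H=np.array([480.1,-108])
for a in (-3,0,3,8):
  r=np.radians(a);d=np.cos(r)*y-np.sin(r)*x;n=-np.cos(r)*x-np.sin(r)*y
  for s in(5,-5):
    e=H+157*d+s*n;A=proj("scene",(*e,182));B=proj("scene",(*e,12));print(a,s,[round(float(A[0]+(v-A[1])/(B[1]-A[1])*(B[0]-A[0])),1) for v in(195,205,212)],B, "x_cab",((H+157*d-O)@x).round(1))
E
```

```text
clock: 18.95
tool_pos: [586.2, -69.7, 131.1]
tcp_rot: [-180.0, -0.1, 103.1]
wrist_force: [-1.8, 8.0, 2.0]
gripper_width: -0.003
gripper_force: 0.0
clock: 19.7
tool_pos: [559.4, 46.4, 221.0]
tcp_rot: [180.0, 0.0, 103.1]
wrist_force: [-0.7, -0.5, 0.3]
gripper_width: -0.005
gripper_force: 0.0
195 [(29, 61), (30, 60), (22, 58), (27, 56), (31, 41), (17, 15), (77, 10), (36, 28), (28, 55), (32, 56), (21, 48), (22, 46), (24, 43), (19, 41), (23, 44), (30, 42), (22, 35), (33, 31), (19, 41), (12, 43), (14, 36), (10, 25), (34, 15), (17, 15)]
205 [(25, 62), (26, 60), (22, 59), (26, 58), (26, 58), (27, 47), (36, 21), (77, 10), (78, 13), (30, 34), (32, 55), (23, 55), (34, 45), (24, 42), (18, 43), (24, 43), (24, 43), (18, 42), (19, 40), (24, 43), (18, 43), (23, 45), (18, 43), (29, 44)]
212 [(22, 59), (25, 61), (26, 60), (21, 60), (26, 59), (35, 58), (28, 46), (68, 15), (109, 7), (26, 10), (33, 31), (24, 53), (28, 55), (30, 42), (24, 42), (24, 42), (18, 42), (30, 43), (25, 41), (25, 41), (18, 43), (39, 46), (83, 49), (125, 59)]
218 [(134, 131), (131, 127), (115, 111), (82, 87), (52, 73), (35, 65), (22, 59), (34, 45), (38, 47), (77, 56), (115, 62), (95, 62), (46, 61), (31, 57), (30, 43), (60, 47), (111, 55), (139, 64), (145, 65), (145, 74), (147, 92), (142, 104), (141, 125), (134, 129)]
-3 5 [208.6, 209.7, 210.5] [211.4 219.5] x_cab -80.0
-3 -5 [206.0, 207.2, 208.1] [208.8 217.8] x_cab -80.0
0 5 [210.8, 211.9, 212.6] [213.6 220.8] x_cab -88.2
0 -5 [208.1, 209.3, 210.1] [210.9 219.2] x_cab -88.2
3 5 [213.3, 214.3, 215.0] [216. 222.] x_cab -96.5
3 -5 [210.3, 211.4, 212.2] [213.1 220.5] x_cab -96.5
8 5 [217.6, 218.5, 219.1] [220.2 223.8] x_cab -110.1
8 -5 [214.4, 215.4, 216.1] [217.1 222.5] x_cab -110.1
```

Run:
```python
from h import *
O=np.array([573.6,-176.4]);x=np.array([.232,-.973]);y=np.array([.973,.232])
at=lambda cx,cy,v:(lambda A,B:round(float(A[0]+(v-A[1])/(B[1]-A[1])*(B[0]-A[0])),1))(proj("scene",(*(O+cx*x+cy*y),180)),proj("scene",(*(O+cx*x+cy*y),12)))
for v in(195,205,212):print(v,"corner -70,85:",at(-70,85,v),"seal -75,85",at(-75,85,v),"seal -75,69",at(-75,69,v),"edge in -75,77",at(-75,77,v),"edge out -85,77",at(-85,77,v),"out -93,77",at(-93,77,v))
for f in("scene0","scene12"):
  g=cv2.imread(f"pics/{f}.png").max(2)
  for v in(195,205,212):print(f,v,list(map(int,g[v,200:218])))
```

```text
195 corner -70,85: 203.7 seal -75,85 205.1 seal -75,69 209.4 edge in -75,77 207.3 edge out -85,77 209.9 out -93,77 212.1
205 corner -70,85: 205.0 seal -75,85 206.3 seal -75,69 210.5 edge in -75,77 208.4 edge out -85,77 211.0 out -93,77 213.2
212 corner -70,85: 205.9 seal -75,85 207.2 seal -75,69 211.3 edge in -75,77 209.2 edge out -85,77 211.8 out -93,77 213.9
scene0 195 [56, 57, 55, 52, 38, 12, 10, 10, 13, 30, 43, 42, 43, 43, 45, 42, 43, 43]
scene0 205 [56, 57, 56, 56, 54, 43, 15, 7, 5, 9, 27, 43, 44, 46, 45, 46, 44, 46]
scene0 212 [56, 59, 54, 55, 56, 54, 44, 15, 6, 5, 14, 36, 51, 57, 56, 55, 67, 79]
scene12 195 [61, 60, 58, 56, 41, 15, 10, 28, 55, 56, 48, 46, 43, 41, 44, 42, 35, 31]
scene12 205 [62, 60, 59, 58, 58, 47, 21, 10, 13, 34, 55, 55, 45, 42, 43, 43, 43, 42]
scene12 212 [59, 61, 60, 60, 59, 58, 46, 15, 7, 10, 31, 53, 55, 42, 42, 42, 42, 43]
```

The free edge lines up with the seal face in the calibrated scene picture (inner edge within about 1 px of the -75 line), and the push ended on a rigid stop at 8 N. The door is shut and released, so I'm handing in.

```bash
python3 -c "
from bench import *
print(job_done())"
```

```text
the job is handed in; nothing more can be done
None
```

The door hangs fully down on both pintles and is swung shut against the seal, the gripper has let go, and I handed the job in at about 20 s; no verdict came back, and I did not re-measure the bystanders.

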